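# Clear the roll dispenser and hold its guide boom out

## Robot

A 7-joint arm with a two-finger parallel gripper is mounted at the origin on the work surface. World frame = base frame: x ahead of the robot, y to its left, z up, the work surface at z = 0. Lengths are in mm, angles in rad, forces in N, time in s.
With the tool pointing down it reaches from about 400 to 875 mm from the base axis. Payload 4.4 kg.
Tool frame: the origin (TCP) lies at the very end of the fingers, on their centre line; the grasp point (between the pads) lies 19 mm behind it; y points along the fingers, x is the direction in which the jaws open and shut, and the axes are right-handed (so a half turn about y gives the same grasp; the last joint's range is limited). The gripper opens to 85 mm and grips with 20 to 120 N. Pads are 22 mm wide; open, the fingers measure 114 mm over their backs; the gripper's body (76 mm by 85 mm) begins 54 mm behind the grasp point. The pads swing forward as they close: fully open they stand 13 mm farther back than shut.
Start: joints at [1.211, 0.628, 0.038, 1.517, -0.027, 0.996, -0.02], TCP at [188.262, -622.154, 231.313] pointing down, gripper open.
Joint ranges: [-3.06, 3.06], [-0.37, 2.12], [-1.25, 1.32], [0.18, 2.47], [-1.1, 4.24], [0.23, 1.98], [-2.94, 2.94]. Speed limits (rad/s): [2.57, 2.57, 3.14, 3.14, 3.14, 3.14, 3.14].

## Interface

Orientations are given as [roll, pitch, yaw] about the fixed x, y, z axes, in that order (R = Rz(yaw) Ry(pitch) Rx(roll)).
In Python, from cell import ctrl, get_image, nets gives the robot as it stands. The module is installed in compiled form; this text tells all that it offers.
- The arm moves only by the tool step_arm, never from a script. Its argument "moves" is text: rows parted by semicolons, each of 7 numbers parted by spaces: the shift along the tool's x, y, z normalised to -1 to 1, where 1 is 0.05 m, then the turn, a rotation vector about the tool's x, y, z normalised to -1 to 1, where 1 is 0.12 rad, then the opening, from 0 (shut) to 1 (fully open). A call has 1 to 20 rows; each row shifts and turns the commanded pose from where the row before left it, along the tool's axes as they then stand; what a row does not reach is not made up. A row lasts 1/10 s, in which the tool goes at most 50 mm and 8.59 degrees, less where a joint would pass 70% of its speed; a pose out of reach is approached as far as the arm can. A call with a number of a shift or a turn outside -1 to 1 is refused whole. A call with a gripper value outside its range is refused whole. The fingers move at their own pace and stop on an object; the grip force is fixed at half the most. Time passes only in rows, so rows that do not move let the fingers close. It gives the time, the measured TCP pose, the force and the opening at its end, in the units of the state.
- ctrl.read_state(): the state, without advancing time (a new reading comes with each control period).
- get_image(name): name is "scene" or "top"; returns a dict with "color" (400x640x3 uint8, blue, green, red), "vertical_fov" (degrees; the focal length in pixels is half the picture's height over the tangent of half this angle, whatever the lens; pixels are square), "cx", "cy" (the principal point, pixels), "R" (3x3) and "t" (3): a world point X has camera coordinates R X + t. Camera axes: x right, y down, z forward; pixel columns grow to the right and rows downward; lengths in mm; the calibration is good to about 2 mm. A picture is of the moment at which its call begins. There is no depth.
- ctrl.finish_job(): hands the job in, once; it reports no verdict.
Trained networks look in a picture, given as the dict that the camera call returned (one of the last four; its "shot" number tells which), for a name from the list of things; names that differ only in an ending like _2 or _b are one class to them, and where a whole thing is asked for, a point or a joint stands for the part that bears it (a point fixed in the world has none). Each returns a list of dicts, best first, with "conf" (0 to 1); they miss things now and then, are a little off and sometimes report something else, mostly with a low value. They report only what shows in the picture. A call takes as long as a camera call. They do not tell look-alikes from the thing itself.
- nets.find_in(picture, target): "position" ([x, y, z] in mm, in world coordinates, good to about 4 mm: the middle of the surface that is visible of it).
- nets.cut_out(picture, target): "pixels" (400x640 bool, what is visible of it).
- nets.place_of(picture, target): "position" ([x, y, z] in mm, in world coordinates, good to about 4 mm: a listed point, or the origin of a listed thing).
The state is a dict: "clock": time; "qpos": joint angles; "qd": joint speeds; "tau": joint torques, N m; "eef_pos": TCP position; "tool_rot": TCP orientation; "force": force on the tool from outside, world axes, zero at the start; "torque": the same for the moment, N m; "width": finger opening in mm.
Only numpy, scipy, OpenCV 4.12 (cv2) and the standard library are available. Lean on these libraries where they do the work, as an engineer would, in place of code of your own. Each camera call takes 0.05 s, during which the arm holds its last target.

## Task

Lift the small label roll off the dispenser's spindle and set it down gently, standing on its end and let go, in the empty shallow tray. Then grip the head of the dispenser's guide boom so that the lock button on its side is squeezed in, draw the boom out of its sleeve to the scale mark where the rider is set, so that the pointer stands over the rider, and finish while still holding it there against its spring with the button squeezed in. Leave the rider where it is set, and do not disturb the other things on the counter.

Things in the scene. Friction and masses are not known exactly. Their poses are not given: they have to be found in the camera images.
- dispenser: Roll dispenser fixed to the counter: grey base plate 345 x 125 x 10 mm. Origin on the counter under the boom's axis, at mid length. +x: the way the boom is drawn out; z up. Plate from y = -71.5 to +53.5 mm. Steel spindle 22 mm thick at x = -127.5, y = 0. Sleeve (24 mm wide, top 46 mm above the counter) along x from -82.5 to 12.5. White scale strip along x at y = -45, a black line every 10 mm.
- spindle_tip (a point): Centre of the tip of the spindle, 78 mm above the counter.
- roll: Small wound label roll: white paper on a cardboard core, 58 mm outside diameter, 27 mm bore, 50 mm high, about 120 g. Origin at the centre of its lower end, z its axis. It starts on the spindle, lower end 16 mm and upper end 66 mm above the counter, the spindle's tip 12 mm above it; it must rise 62 mm to come clear.
- tray: Empty shallow square white tray, fixed, sides along world x and y, 150 x 150 mm outside, 22 mm high, walls and floor about 4 mm. Origin at the centre of its underside. It stands at the robot's left or right; the taller crate of lidded pots stands at the other side.
- crate: White crate with four lidded clear pots, fixed, 150 x 150 mm, 68 mm high over the lids. Origin at the centre of its underside. A bystander.
- boom (a joint): How far the telescoping guide boom is drawn out of its sleeve, in m: 0 = fully in and locked (the start), end stop at 0.095. A spring pulls it back in with about 4 N at 0 and 7 N at 0.095. At 0 a latch blocks it until the lock button is squeezed in.
- boom_grip (a point): Where to grip the boom's head, 50 mm above the counter; moves with the boom. The head: grey block 36 mm along the boom, 34 mm wide, 14 to 66 mm above the counter; 42 mm wide over the lock button on its +y side (dispenser axes), 36 with it in. This point is 2 mm to +y of the head's middle. A gripper from above closing along the dispenser's y squeezes the button.
- lock (a joint): How far the lock button is squeezed into the head, in m: 0 = out (locked), 0.006 = fully in. The boom is free from about 0.003. Spring: about 4 N at 0, 9 N at 0.006. It springs out again when let go.
- lock_face (a point): Centre of the outer face of the black lock button (22 mm along the boom, 26 mm high), 49 mm above the counter.
- boom_pointer (a point): Tip region of the thin dark pointer that sticks out of the boom's outer end to the dispenser's -y side, over the scale strip, 25 mm farther out along +x than the middle of the head, 24 mm above the counter. It moves with the boom.
- rider (a joint): Where the rider is set on the scale, in m: the value of joint boom at which the pointer stands exactly over the middle of the rider. It varies from start to start between 0.035 and 0.078. Stiff (4 N): do not push it.
- rider_mark (a point): Middle of the top of the rider's saddle: a small dark steel clip astride the scale strip, 12 mm long along the strip, with an upright tab on its outer (-y) edge, 36 mm high above the counter. The saddle's top is 19.5 mm above the counter; the pointer passes over it.
- jar_a: Green glass jar with a steel lid, 64 mm diameter, 95 mm high, a loose bystander. Origin at its underside.
- jar_b: Amber glass jar with a steel lid, 64 mm diameter, 95 mm high, a loose bystander. Origin at its underside.
- big_roll: The next, larger label roll, 130 mm diameter, 50 mm high, lying flat, a loose bystander. Origin at its underside.
- tub: White lidded tub, 84 mm diameter, 55 mm high, a loose bystander. Origin at its underside.
- scoop: Blue plastic scoop, 185 mm long, 26 mm high, a loose bystander.
- price_card: Blank yellow price card on a wooden foot, 100 mm wide, 76 mm high, a loose bystander. Origin at its underside.
Not all that is in view belongs to the job. Several things have the shape of the tray; the one meant has the colours described above.

How it is judged (in metres and radians):
On the way, in this order (a step that is already met when the one before it is completed fails the run):
1. the small roll stands in the tray, released (x of roll in the frame of tray between -0.045 and 0.045 m and y of roll in the frame of tray between -0.045 and 0.045 m and z of roll in the frame of tray below 0.01 m and angle between roll's own z axis and vertical below 0.2 rad and contact force between the fingers and roll below 0.2 N and linear speed of roll below 0.03 m/s), for 0.2 s.
2. the lock button is squeezed in by the fingers (value of joint lock above 0.004 m and contact force between the fingers and dispenser above 3 N), for 0.1 s.
At the end, for the whole second after the job is handed in: Boom out, pointer within 6 mm of the rider's middle, still, gripped (over 5 N) with the lock button in (over 3 mm); rider within 4 mm of its setting; small roll upright (0.2 rad) on the tray's floor, within 45 mm of its middle each way, released, at rest (all of step 1 and value of joint boom above 0.025 m and velocity of joint boom between -0.01 and 0.01 m/s and value of joint lock above 0.003 m and contact force between the fingers and dispenser above 5 N and horizontal distance between boom_pointer and rider_mark below 0.006 m and distance of rider_mark from where it was at the start of the episode below 0.004 m); the arm keeps its last pose, push and grip.
It fails at once if the roll is dropped (falls free faster than 0.7 m/s) (contact force between the fingers and roll below 0.05 N and linear speed of roll above 0.7 m/s).
It fails at once if the rider is shifted by more than 4 mm (distance of rider_mark from where it was at the start of the episode above 0.004 m).
It fails at once if a bystander is disturbed (moved more than 30 mm) (distance of any of jar_a, jar_b, big_roll, tub, scoop, price_card from where it was at the start of the episode above 0.03 m).
It also fails if it takes over 45 s, if anything falls off the work surface, if the arm or the gripper's body presses on something with over 40 N, if the wrist force passes 120 N, or if a joint passes its speed limit or range.

## Working session

There is one attempt and no reset: what is moved stays moved. The work goes in short steps, Python scripts to look and compute and a tool call to move; the robot and the scene stay as the last step left them, time stands still between calls to the robot, and variables do not carry over. Pictures are saved under pics/ and viewed, and the job is handed in when it is done.

Besides the shell and the picture viewer there is one more tool, called after "Emit:" as a command line: name --argument value ..., lists and objects as JSON in quotes. step_arm: Moves the arm, as the interface text tells. Scaled input: -1 to 1 covers 0.05 m each way for a shift and 0.12 rad each way for a turn. Its arguments: {"type":"object","properties":{"moves":{"type":"string"}},"required":["moves"]}

```bash
mkdir -p pics
cat > h.py <<'E'
import numpy as np,cv2
from cell import ctrl,get_image,nets
from scipy.spatial.transform import Rotation as Ro
def f(p): return 200/np.tan(np.radians(p["vertical_fov"])/2)
def proj(p,X):
    c=np.array(p["R"])@np.array(X,float)+np.array(p["t"]).ravel(); return np.array([p["cx"]+f(p)*c[0]/c[2],p["cy"]+f(p)*c[1]/c[2]])
def unproj(p,u,v,z):
    R=np.array(p["R"]);t=np.array(p["t"]).ravel();d=R.T@np.array([(u-p["cx"])/f(p),(v-p["cy"])/f(p),1]);o=-R.T@t
    return o+d*(z-o[2])/d[2]
E
python3 - <<'E'
from h import *
s=ctrl.read_state();print({k:np.round(v,3) for k,v in s.items()})
for n in("scene","top"):
    p=get_image(n);cv2.imwrite(f"pics/{n}0.png",p["color"])
    print(n,p["vertical_fov"],np.round(-np.array(p["R"]).T@np.array(p["t"]).ravel()))
    for k in["dispenser","spindle_tip","roll","tray","crate","boom_grip","lock_face","boom_pointer","rider_mark","jar_a","big_roll","tub","scoop","price_card"]:
        r=nets.place_of(p,k);print(k,[(np.round(q["position"]).tolist(),round(q["conf"],2),np.round(proj(p,q["position"])).tolist()) for q in r[:3]])
E
```

```text
{'clock': np.float64(0.0), 'qpos': array([ 1.211,  0.629,  0.038,  1.518, -0.027,  0.996, -0.02 ]), 'qd': array([ 0.   ,  0.   ,  0.   , -0.   ,  0.   ,  0.001, -0.   ]), 'tau': array([ 0.0000e+00, -5.6342e+01,  1.2260e+00, -1.9345e+01,  1.1000e-02,
        1.0000e-02,  0.0000e+00]), 'eef_pos': array([ 188.096, -621.521,  230.372]), 'tool_rot': array([-1.571,  0.002, -1.277]), 'force': array([ 0.563,  0.44 , -0.109]), 'torque': array([-0.034,  0.021,  0.001]), 'width': np.float64(85.519)}
scene 53.65280149026575 [1531. -433.  769.]
dispenser [([577.0, -7.0, -1.0], 0.97, [319.0, 235.0])]
spindle_tip [([570.0, -138.0, 77.0], 0.94, [279.0, 222.0])]
roll [([574.0, -133.0, 17.0], 0.87, [282.0, 239.0]), ([487.0, -359.0, -2.0], 0.64, [205.0, 244.0]), ([623.0, 96.0, 18.0], 0.31, [354.0, 231.0])]
tray [([312.0, 135.0, 5.0], 0.98, [326.0, 188.0]), ([496.0, 325.0, 3.0], 0.86, [393.0, 202.0])]
crate [([488.0, -360.0, -2.0], 0.69, [205.0, 244.0])]
boom_grip [([495.0, 320.0, 1.0], 0.66, [391.0, 203.0]), ([576.0, 30.0, 50.0], 0.57, [330.0, 220.0])]
lock_face []
boom_pointer []
rider_mark [([623.0, 
[... 1072 characters left out ...]
4.0, 28.0, 48.0], 0.6, [317.0, 174.0]), ([576.0, -135.0, 19.0], 0.31, [373.0, 170.0])]
boom_pointer [([625.0, 58.0, 24.0], 0.61, [308.0, 152.0])]
rider_mark [([629.0, 98.0, 22.0], 0.53, [295.0, 150.0])]
jar_a [([713.0, 357.0, -1.0], 0.93, [211.0, 123.0]), ([699.0, -306.0, 1.0], 0.7, [430.0, 133.0])]
big_roll [([263.0, -371.0, 0.0], 0.81, [454.0, 280.0])]
tub [([736.0, 155.0, -2.0], 0.7, [278.0, 118.0]), ([578.0, -8.0, -0.0], 0.2, [330.0, 170.0])]
scoop [([272.0, 356.0, -4.0], 0.62, [201.0, 270.0]), ([566.0, -136.0, 77.0], 0.28, [375.0, 169.0])]
price_card [([759.0, -117.0, -4.0], 0.73, [367.0, 113.0]), ([490.0, -356.0, 2.0], 0.3, [448.0, 202.0]), ([738.0, 158.0, -4.0], 0.24, [277.0, 118.0])]
```

View pics/scene0.png

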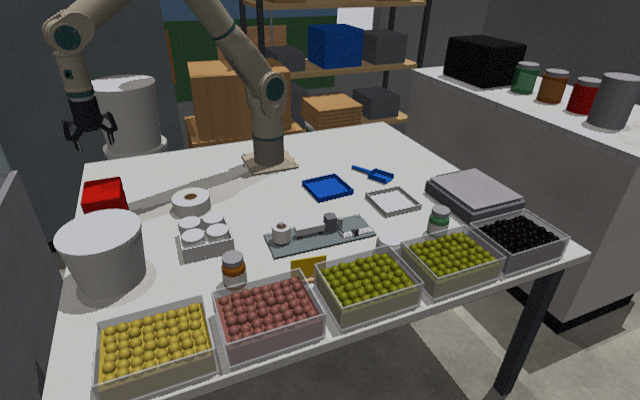

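View pics/top0.png

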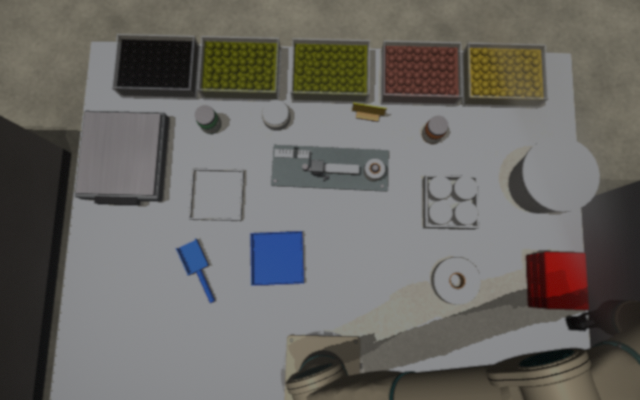

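Run:
```python
import cv2
a=cv2.imread("pics/top0.png");b=cv2.imread("pics/scene0.png")
cv2.imwrite("pics/top0c.png",cv2.resize(a[130:210,275:405],None,fx=6,fy=6,interpolation=2))
cv2.imwrite("pics/scene0c.png",cv2.resize(b[170:270,265:415],None,fx=5,fy=5,interpolation=2))
cv2.imwrite("pics/tray0c.png",cv2.resize(a[155:295,180:320],None,fx=4,fy=4,interpolation=2))
```

```text
(no output)
```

View pics/top0c.png

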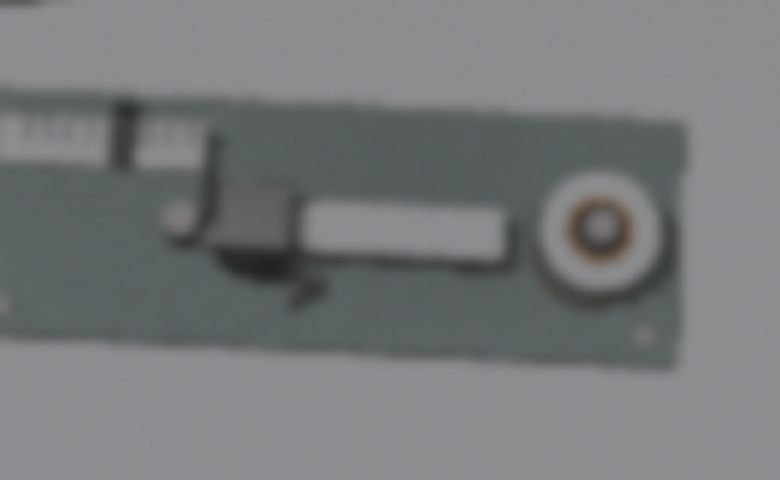

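View pics/scene0c.png

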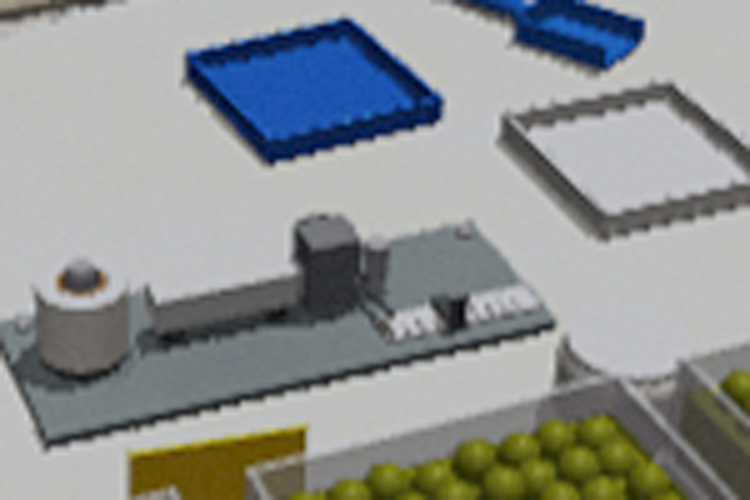

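View pics/tray0c.png

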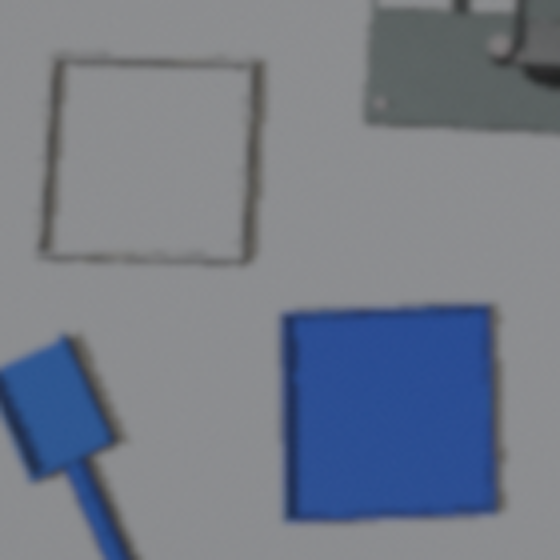

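White tray candidates: the blue one at top px (277,258) and the white one at (217,195). The white one fits the description; it is empty and stands on the robot's left, and the crop confirms this. The roll and its spindle are at top px (375,168), the head at (317,167) and the rider at (295,152). Next I refine the dispenser pose.

```bash
cat > fit.py <<'E'
from h import *
def stack(n,k=2):
    ps=[get_image(n) for _ in range(k)]
    q=ps[-1]; q2=dict(q); q2["color"]=np.mean([x["color"] for x in ps],0).astype(np.uint8); return q,q2
E
python3 - <<'E'
from fit import *
q,p=stack("top")
cv2.imwrite("pics/top1.png",p["color"])
r=nets.cut_out(q,"dispenser");m=r[0]["pixels"].astype(np.uint8);print(r[0]["conf"],m.sum())
c=max(cv2.findContours(m,0,1)[0],key=cv2.contourArea)[:,0,:]
W=np.array([unproj(p,u,v,10)[:2] for u,v in c],np.float32)
rc=cv2.minAreaRect(W);print("net rect",rc)
hsv=cv2.cvtColor(p["color"],cv2.COLOR_BGR2HSV).astype(int)
print(p["color"][180,300],p["color"][200,300],p["color"][178,350])
b=p["color"].astype(int)
# plate: darker than the counter
roi=np.zeros(m.shape,np.uint8);roi[138:200,265:395]=1
g=p["color"].mean(2)
m2=((g<125)&(roi>0)).astype(np.uint8)
m2=cv2.morphologyEx(m2,cv2.MORPH_CLOSE,np.ones((7,7)))
c=max(cv2.findContours(m2,0,1)[0],key=cv2.contourArea)[:,0,:]
W=np.array([unproj(p,u,v,10)[:2] for u,v in c],np.float32)
print("thr rect",cv2.minAreaRect(W),cv2.minAreaRect(W)[1])
x=p["color"].copy();x[m2>0,2]=255
cv2.imwrite("pics/mask1.png",cv2.resize(x[130:210,260:405],None,fx=5,fy=5,interpolation=0))
for n in("top","scene"):
    q=get_image(n)
    for k in["spindle_tip","boom_grip","lock_face","boom_pointer","rider_mark","dispenser","roll","tray"]:
        print(n,k,[(np.round(a["position"]).tolist(),round(a["conf"],2)) for a in nets.place_of(q,k)[:2]])
E
```

```text
0.96 4457
net rect ((582.4082641601562, -7.804656982421875), (344.51123046875, 128.35386657714844), 89.11283874511719)
[98 98 91] [143 142 140] [95 96 89]
thr rect ((582.9059448242188, -7.423797607421875), (347.9099426269531, 128.452880859375), 88.66580963134766) (347.9099426269531, 128.452880859375)
top spindle_tip [([566.0, -137.0, 76.0], 0.7)]
top boom_grip [([579.0, 36.0, 56.0], 0.64)]
top lock_face [([552.0, 30.0, 48.0], 0.56), ([735.0, 159.0, -1.0], 0.32)]
top boom_pointer [([626.0, 60.0, 25.0], 0.83), ([573.0, -137.0, 14.0], 0.26)]
top rider_mark [([622.0, 102.0, 24.0], 0.41)]
top dispenser [([579.0, -11.0, -2.0], 0.96)]
top roll [([570.0, -137.0, 76.0], 0.44), ([263.0, -370.0, 0.0], 0.39)]
top tray [([495.0, 323.0, -6.0], 0.79), ([313.0, 137.0, -2.0], 0.6)]
scene spindle_tip [([573.0, -133.0, 72.0], 0.73), ([269.0, 363.0, 3.0], 0.59)]
scene boom_grip [([578.0, 28.0, 47.0], 0.78)]
scene lock_face []
scene boom_pointer [([627.0, 60.0, 27.0], 0.88)]
scene rider_mark [([621.0, 94.0, 19.0], 0.51)]
scene dispenser [([577.0, -9.0, -1.0], 0.86)]
scene roll [([574.0, -134.0, 15.0], 0.74)]
scene tray [([316.0, 137.0, 6.0], 0.98), ([495.0, 323.0, 3.0], 0.71)]
```

View pics/mask1.png

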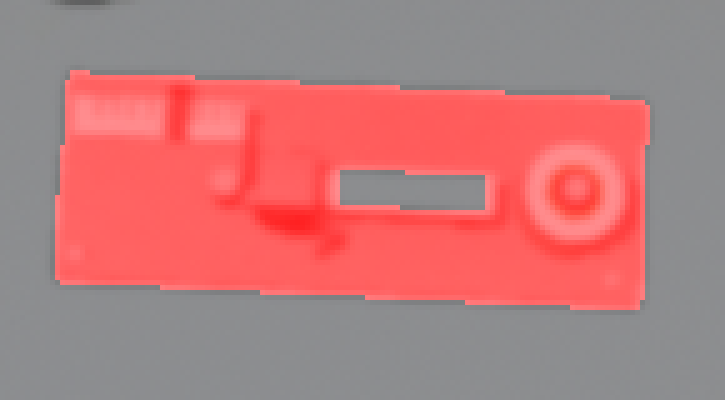

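```bash
cat >> fit.py <<'E'
def D(o,yaw,P):
    c,s=np.cos(yaw),np.sin(yaw);P=np.array(P,float);return np.array([o[0]+c*P[0]-s*P[1],o[1]+s*P[0]+c*P[1],P[2]])
E
python3 - <<'E'
from fit import *
for n in("top","scene"):
    q,p=stack(n,4)
    big=cv2.resize(p["color"],None,fx=8,fy=8,interpolation=cv2.INTER_CUBIC)
    for o,yaw,col in[((573.7,-7.4),np.radians(88.7),(0,0,255)),((578,-8),np.radians(88.2),(0,255,0))]:
        def L(a,b):
            A,B=[((proj(p,D(o,yaw,x))+.5)*8).astype(int).tolist() for x in(a,b)];cv2.line(big,A,B,col,1,16)
        c=[(-172.5,-71.5),(172.5,-71.5),(172.5,53.5),(-172.5,53.5)]
        for i in range(4): L((*c[i],10),(*c[(i+1)%4],10))
        for z in(66,):
            th=np.linspace(0,2*np.pi,25)
            for a,b in zip(th,th[1:]): L((-127.5+29*np.cos(a),29*np.sin(a),z),(-127.5+29*np.cos(b),29*np.sin(b),z))
        c=[(-82.5,-12),(12.5,-12),(12.5,12),(-82.5,12)]
        for i in range(4): L((*c[i],46),(*c[(i+1)%4],46))
    x0,y0,x1,y1=(268,140,396,200) if n=="top" else (262,195,382,262)
    c=big[y0*8:y1*8,x0*8:x1*8];cv2.imwrite(f"pics/ov_{n}.png",cv2.resize(c,(800,int(800*c.shape[0]/c.shape[1])),interpolation=cv2.INTER_AREA))
E
```

```text
(no output)
```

View pics/ov_top.png

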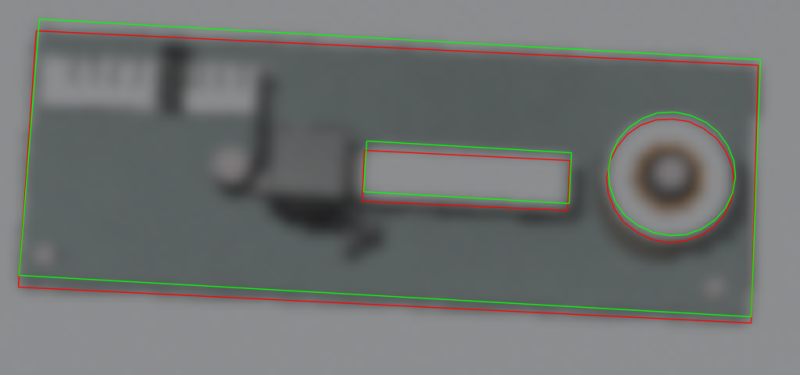

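View pics/ov_scene.png

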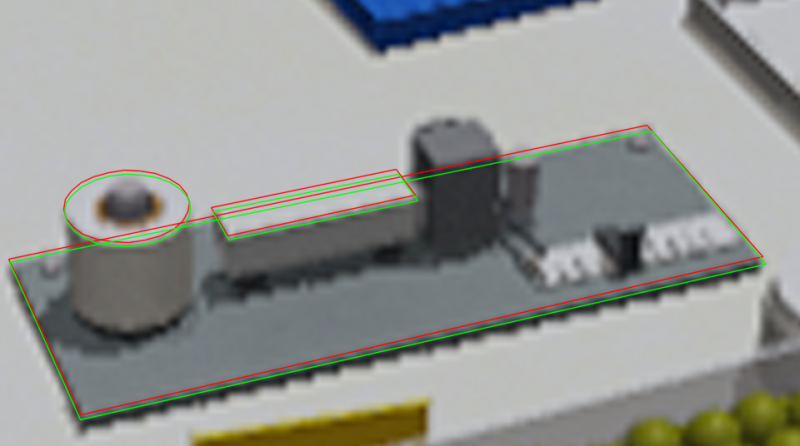

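```bash
cat > plan.py <<'E'
import sys
from h import *
def plan(target,yaw,n,grip,commanded=None):
    s=ctrl.read_state();p=np.array(s["eef_pos"] if commanded is None else commanded);R=Ro.from_euler("xyz",s["tool_rot"])
    T=Ro.from_euler("xyz",[-np.pi/2,0,yaw]);rv=(R.inv()*T).as_rotvec()/n;d=(np.array(target)-p)/n
    print("from",np.round(p,1),"rot",np.round(s["tool_rot"],3),"clock",s["clock"])
    for i in range(n):
        print(" ".join(f"{v:.3f}" for v in [*(R.inv().apply(d)/50),*(rv/.12)]),grip,end="; ");R=R*Ro.from_rotvec(rv)
    print()
if __name__=="__main__":
    a=[float(v) for v in sys.argv[1:]]; plan(a[:3],np.radians(a[3]),int(a[4]),a[5])
E
python3 plan.py 572.7 -135.4 190 -1.6 15 1
```

```text
from [ 188.3 -622.2  231.3] rot [-1.571 -0.    -1.277] clock 2.95
-0.473 0.055 0.679 0.000 -0.694 0.000 1.0; -0.415 0.055 0.716 0.000 -0.694 0.000 1.0; -0.354 0.055 0.748 0.000 -0.694 0.000 1.0; -0.290 0.055 0.774 0.000 -0.694 0.000 1.0; -0.225 0.055 0.796 0.000 -0.694 0.000 1.0; -0.158 0.055 0.812 0.000 -0.694 0.000 1.0; -0.090 0.055 0.822 0.000 -0.694 0.000 1.0; -0.021 0.055 0.827 0.000 -0.694 0.000 1.0; 0.048 0.055 0.826 0.000 -0.694 0.000 1.0; 0.116 0.055 0.819 0.000 -0.694 0.000 1.0; 0.184 0.055 0.806 0.000 -0.694 0.000 1.0; 0.250 0.055 0.788 0.000 -0.694 0.000 1.0; 0.315 0.055 0.765 0.000 -0.694 0.000 1.0; 0.378 0.055 0.736 0.000 -0.694 0.000 1.0; 0.437 0.055 0.702 0.000 -0.694 0.000 1.0;
```

Emit:
step_arm --moves "-0.47 0.05 0.68 0 -0.69 0 1; -0.42 0.05 0.72 0 -0.69 0 1; -0.35 0.05 0.75 0 -0.69 0 1; -0.29 0.05 0.77 0 -0.69 0 1; -0.22 0.05 0.80 0 -0.69 0 1; -0.16 0.05 0.81 0 -0.69 0 1; -0.09 0.05 0.82 0 -0.69 0 1; -0.02 0.05 0.83 0 -0.69 0 1; 0.05 0.05 0.83 0 -0.69 0 1; 0.12 0.05 0.82 0 -0.69 0 1; 0.18 0.05 0.81 0 -0.69 0 1; 0.25 0.05 0.79 0 -0.69 0 1; 0.31 0.05 0.77 0 -0.69 0 1; 0.38 0.05 0.74 0 -0.69 0 1; 0.44 0.05 0.70 0 -0.69 0 1; 0 0 0 0 0 0 1; 0 0 0 0 0 0 1"

```text
clock: 4.65
eef_pos: [575.6, -134.9, 193.6]
tool_rot: [-1.571, 0.0, -0.033]
force: [-0.3, -0.5, 0.4]
width: 85.5
```

```bash
python3 plan.py 572.7 -135.4 120 -1.6 2 1
python3 - <<'E'
from fit import *
s=ctrl.read_state();print(np.round(s["qpos"],3),s["force"])
for n in("top","scene"):
    q=get_image(n);g=s["eef_pos"];u,v=proj(q,g).astype(int);print(u,v)
    x0=max(u-60,0);y0=max(v-60,0)
    cv2.imwrite(f"pics/a_{n}.png",cv2.resize(q["color"][y0:y0+120,x0:x0+120],None,fx=4,fy=4,interpolation=2))
E
```

```text
from [ 575.6 -134.9  193.6] rot [-1.571  0.    -0.033] clock 4.65
-0.028 0.736 -0.006 -0.001 -0.021 -0.001 1.0; -0.028 0.736 -0.006 -0.001 -0.021 -0.001 1.0; 
[ 0.376  0.601 -0.305  1.722  0.227  0.854 -0.061] [-0.30696488 -0.5350735   0.35043798]
379 155
279 190
```

Emit:
step_arm --moves "-0.03 0.72 -0.01 0 -0.04 0 1; -0.03 0.72 -0.01 0 0 0 1; 0 0 0 0 0 0 1"

```text
clock: 5.05
eef_pos: [567.6, -138.4, 118.0]
tool_rot: [-1.571, 0.01, -0.033]
force: [-0.7, -0.4, 0.3]
width: 85.4
```

```bash
python3 plan.py 572.7 -135.4 120 -1.6 2 1
python3 - <<'E'
from fit import *
s=ctrl.read_state()
ims=[]
for n in("top","scene"):
    q=get_image(n);g=s["eef_pos"];u,v=proj(q,g).astype(int);print(u,v)
    x0=max(u-50,0);y0=max(v-50,0)
    ims.append(cv2.resize(q["color"][y0:y0+100,x0:x0+100],None,fx=4,fy=4,interpolation=2))
cv2.imwrite("pics/b.png",np.hstack(ims))
E
```

```text
from [ 567.6 -138.4  118. ] rot [-1.571  0.01  -0.033] clock 5.05
0.050 -0.020 0.032 -0.001 -0.022 -0.040 1.0; 0.050 -0.020 0.032 -0.001 -0.022 -0.040 1.0; 
377 165
278 210
```

View pics/b.png

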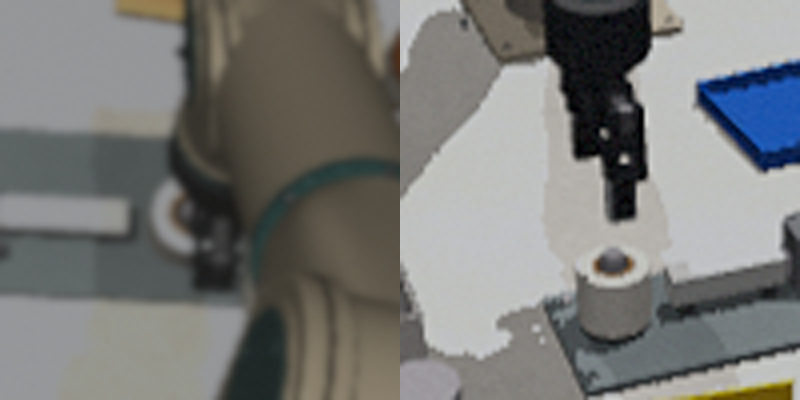

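The view shows the open gripper above the roll (scene crop px (610,265)), with the jaws along world x. The measured pose is still settling, so I let it rest.

Emit:
step_arm --moves "0 0 0 0 0 0 1; 0 0 0 0 0 0 1"

```text
clock: 5.35
eef_pos: [573.5, -137.3, 123.8]
tool_rot: [-1.571, -0.003, -0.031]
force: [0.4, -0.2, 1.2]
width: 85.7
```

```bash
python3 plan.py 572.7 -135.4 70 -1.6 2 1
```

```text
from [ 573.5 -137.3  123.8] rot [-1.571 -0.003 -0.031] clock 5.35
-0.011 0.538 0.019 0.003 -0.012 0.014 1.0; -0.010 0.538 0.019 0.003 -0.012 0.014 1.0;
```

Emit:
step_arm --moves "0 0.3 0.02 0 0 0 1; 0 0.3 0.02 0 0 0 1; 0 0.25 0 0 0 0 1; 0 0.2 0 0 0 0 1; 0 0 0 0 0 0 1; 0 0 0 0 0 0 1"

```text
clock: 5.95
eef_pos: [572.5, -134.9, 69.5]
tool_rot: [-1.571, -0.0, -0.03]
force: [-0.4, 0.7, -0.0]
width: 85.5
```

Run:
```python
from fit import *
s=ctrl.read_state();print(np.round(s["eef_pos"],1),np.round(s["tool_rot"],3),np.round(s["force"],1))
ims=[]
for n in("top","scene"):
    q=get_image(n);g=s["eef_pos"];u,v=proj(q,g).astype(int);print(u,v)
    x0=max(u-50,0);y0=max(v-50,0)
    ims.append(cv2.resize(q["color"][y0:y0+100,x0:x0+100],None,fx=4,fy=4,interpolation=2))
cv2.imwrite("pics/c.png",np.hstack(ims))
```

```text
[ 572.5 -134.9   69.5] [-1.571 -0.    -0.03 ] [-0.4  0.7 -0. ]
374 167
280 224
```

View pics/c.png

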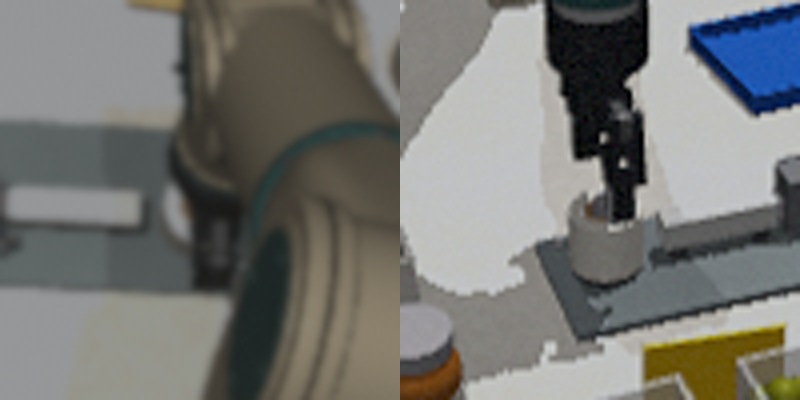

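The fingers straddle the roll centrally at z 70. I go down and close.

Emit:
step_arm --moves "0 0.3 0 0 0 0 1; 0 0.3 0 0 0 0 1; 0 0.18 0 0 0 0 1; 0 0 0 0 0 0 1; 0 0 0 0 0 0 1"

```text
clock: 6.55
eef_pos: [572.0, -134.7, 29.7]
tool_rot: [-1.571, 0.001, -0.03]
force: [-0.4, -0.4, 0.5]
width: 85.2
```

Emit:
step_arm --moves "0 0 0 0 0 0 0; 0 0 0 0 0 0 0; 0 0 0 0 0 0 0; 0 0 0 0 0 0 0; 0 0 0 0 0 0 0; 0 0 0 0 0 0 0"

```text
clock: 7.15
eef_pos: [573.2, -135.0, 31.4]
tool_rot: [-1.571, -0.002, -0.03]
force: [0.3, 0.4, 6.2]
width: 56.4
```

Emit:
step_arm --moves "0 -0.2 0 0 0 0 0; 0 -0.3 0 0 0 0 0; 0 -0.3 0 0 0 0 0; 0 -0.3 0 0 0 0 0; 0 -0.3 0 0 0 0 0; 0 -0.3 0 0 0 0 0; 0 -0.3 0 0 0 0 0; 0 0 0 0 0 0 0; 0 0 0 0 0 0 0"

```text
clock: 8.05
eef_pos: [572.3, -135.0, 131.0]
tool_rot: [-1.571, -0.001, -0.03]
force: [-0.9, -0.1, -2.5]
width: 55.8
```

```bash
python3 plan.py 495.5 323 145 -1.6 14 0
python3 - <<'E'
from fit import *
s=ctrl.read_state();print(np.round(s["eef_pos"],1),np.round(s["tool_rot"],3),np.round(s["force"],1))
ims=[]
for n in("top","scene"):
    q=get_image(n);g=s["eef_pos"];u,v=proj(q,g).astype(int);print(u,v)
    if n=="scene": print(nets.place_of(q,"roll")[:1],[ (a["position"],a["conf"]) for a in nets.place_of(q,"tray")[:2]])
    x0=max(u-50,0);y0=max(v-50,0)
    ims.append(cv2.resize(q["color"][y0:y0+100,x0:x0+100],None,fx=4,fy=4,interpolation=2))
cv2.imwrite("pics/d.png",np.hstack(ims))
E
```

```text
from [ 572.3 -135.   131. ] rot [-1.571e+00 -1.000e-03 -3.000e-02] clock 8.05
-0.130 -0.020 0.651 0.000 -0.001 0.001 0.0; -0.129 -0.020 0.651 0.000 -0.001 0.001 0.0; -0.129 -0.020 0.651 0.000 -0.001 0.001 0.0; -0.129 -0.020 0.651 0.000 -0.001 0.001 0.0; -0.129 -0.020 0.651 0.000 -0.001 0.001 0.0; -0.129 -0.020 0.651 0.000 -0.001 0.001 0.0; -0.129 -0.020 0.651 0.000 -0.001 0.001 0.0; -0.129 -0.020 0.651 0.000 -0.001 0.001 0.0; -0.129 -0.020 0.651 0.000 -0.001 0.001 0.0; -0.129 -0.020 0.651 0.000 -0.001 0.001 0.0; -0.128 -0.020 0.651 0.000 -0.001 0.001 0.0; -0.128 -0.020 0.651 0.000 -0.001 0.001 0.0; -0.128 -0.020 0.651 0.000 -0.001 0.001 0.0; -0.128 -0.020 0.651 0.000 -0.001 0.001 0.0; 
[ 572.3 -135.   131. ] [-1.571e+00 -1.000e-03 -3.000e-02] [-0.9 -0.1 -2.5]
377 162
279 207
[{'position': [572.3, -135.1, 114.5], 'conf': 0.6}] [([311.7, 134.8, 5.1], 0.77), ([494.3, 321.3, 4.8], 0.75)]
```

View pics/d.png

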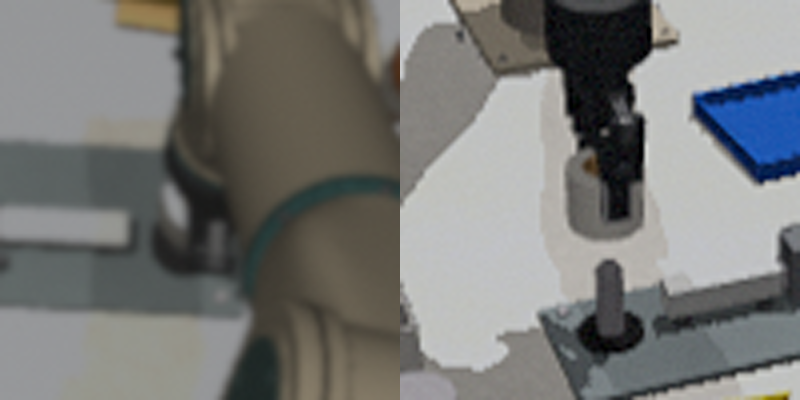

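The roll is clear of the spindle (scene crop px (605,195), bare spindle at (608,300)). I carry it to the white tray.

Emit:
step_arm --moves "-0.06 -0.1 0.3 0 0 0 0; -0.13 -0.1 0.6 0 0 0 0; -0.13 0 0.7 0 0 0 0; -0.13 0 0.7 0 0 0 0; -0.13 0 0.7 0 0 0 0; -0.13 0 0.7 0 0 0 0; -0.13 0 0.7 0 0 0 0; -0.13 0 0.7 0 0 0 0; -0.13 0 0.7 0 0 0 0; -0.13 0 0.7 0 0 0 0; -0.13 0 0.7 0 0 0 0; -0.13 0 0.7 0 0 0 0; -0.13 0 0.6 0 0 0 0; -0.13 0 0.4 0 0 0 0; -0.06 0 0.2 0 0 0 0; 0 0 0 0 0 0 0; 0 0 0 0 0 0 0; 0 0 0 0 0 0 0"

```text
clock: 10.05
eef_pos: [496.2, 320.7, 140.2]
tool_rot: [-1.572, -0.0, -0.033]
force: [-0.1, -0.6, -2.3]
width: 56.2
```

```bash
python3 plan.py 495.5 323 80 -1.6 5 0
python3 - <<'E'
from fit import *
s=ctrl.read_state();print(np.round(s["qpos"],2),np.round(s["force"],1))
ims=[]
for n in("top","scene"):
    q=get_image(n);g=s["eef_pos"];u,v=proj(q,g).astype(int);print(u,v)
    print([ (a["position"],a["conf"]) for a in nets.place_of(q,"tray")[:2]],[ (a["position"],a["conf"]) for a in nets.place_of(q,"roll")[:2]])
    x0=max(u-50,0);y0=max(v-50,0)
    ims.append(cv2.resize(q["color"][y0:y0+100,x0:x0+100],None,fx=4,fy=4,interpolation=2))
cv2.imwrite("pics/e.png",np.hstack(ims))
E
```

```text
from [496.2 320.7 140.2] rot [-1.572 -0.    -0.033] clock 10.05
-0.003 0.241 0.010 0.003 -0.008 0.000 0.0; -0.003 0.241 0.010 0.003 -0.008 0.000 0.0; -0.003 0.241 0.009 0.003 -0.008 0.000 0.0; -0.003 0.241 0.009 0.003 -0.008 0.000 0.0; -0.003 0.241 0.009 0.003 -0.008 0.000 0.0; 
[-0.48  0.66 -0.22  1.77  0.21  0.73 -0.85] [-0.1 -0.6 -2.3]
207 184
[([309.6, 141.7, 1.1], 0.6), ([271.0, 356.1, 0.4], 0.31)] []
396 169
[([313.7, 134.1, 3.7], 0.94), ([494.5, 320.7, 1.9], 0.89)] [([494.5, 322.9, 123.6], 0.64), ([493.3, 322.6, 2.2], 0.4)]
```

View pics/e.png

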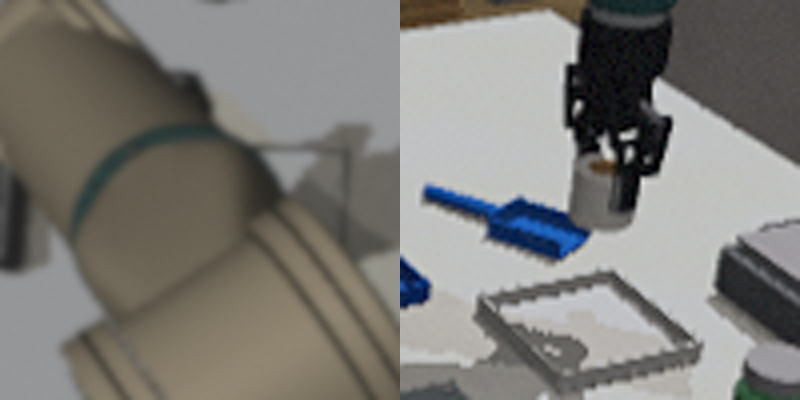

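Emit:
step_arm --moves "0 0.3 0.02 0 0 0 0; 0 0.4 0.02 0 0 0 0; 0 0.4 0 0 0 0 0; 0 0.4 0 0 0 0 0; 0 0.4 0 0 0 0 0; 0 0.2 0 0 0 0 0; 0 0.1 0 0 0 0 0; 0 0 0 0 0 0 0; 0 0 0 0 0 0 0; 0 0 0 0 0 0 0"

```text
clock: 11.35
eef_pos: [496.3, 325.1, 31.3]
tool_rot: [-1.57, -0.001, -0.03]
force: [-0.7, -0.1, -0.8]
width: 56.6
```

Emit:
step_arm --moves "0 0.06 0 0 0 0 0; 0 0.06 0 0 0 0 0; 0 0 0 0 0 0 0; 0 0 0 0 0 0 0"

```text
clock: 11.75
eef_pos: [495.5, 324.6, 24.2]
tool_rot: [-1.571, 0.0, -0.03]
force: [-0.5, -0.1, -0.8]
width: 55.9
```

Emit:
step_arm --moves "0 0.05 0 0 0 0 0; 0 0 0 0 0 0 0; 0 0 0 0 0 0 0"

```text
clock: 12.05
eef_pos: [495.6, 324.6, 21.7]
tool_rot: [-1.571, 0.0, -0.03]
force: [-0.4, -0.6, -0.8]
width: 56.3
```

Emit:
step_arm --moves "0 0.04 0 0 0 0 0; 0 0 0 0 0 0 0; 0 0 0 0 0 0 0"

```text
clock: 12.35
eef_pos: [495.6, 324.7, 19.7]
tool_rot: [-1.571, 0.0, -0.03]
force: [-0.3, 0.4, -1.3]
width: 56.6
```

Emit:
step_arm --moves "0 0.03 0 0 0 0 0; 0 0 0 0 0 0 0; 0 0 0 0 0 0 0"

```text
clock: 12.65
eef_pos: [495.7, 324.7, 19.4]
tool_rot: [-1.571, -0.001, -0.03]
force: [-2.0, -0.8, 7.2]
width: 56.6
```

Emit:
step_arm --moves "0 0.03 0 0 0 0 0; 0 0 0 0 0 0 0; 0 0 0 0 0 0 0"

```text
clock: 12.95
eef_pos: [495.7, 324.8, 19.3]
tool_rot: [-1.571, -0.001, -0.03]
force: [-3.1, -2.8, 18.8]
width: 56.1
```

Contact with the floor (18.8 N). I ease off slightly and release.

Emit:
step_arm --moves "0 -0.04 0 0 0 0 0; 0 0 0 0 0 0 0; 0 0 0 0 0 0 0.75; 0 0 0 0 0 0 0.85; 0 0 0 0 0 0 1; 0 0 0 0 0 0 1; 0 0 0 0 0 0 1; 0 0 0 0 0 0 1"

```text
clock: 13.75
eef_pos: [495.6, 324.7, 18.7]
tool_rot: [-1.571, 0.0, -0.03]
force: [0.9, -0.2, 0.0]
width: 85.4
```

Run:
```python
from fit import *
s=ctrl.read_state()
q=get_image("scene");u,v=proj(q,s["eef_pos"]).astype(int)
cv2.imwrite("pics/f.png",cv2.resize(q["color"][v-50:v+50,u-60:u+60],None,fx=5,fy=5,interpolation=2))
```

```text
(no output)
```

View pics/f.png

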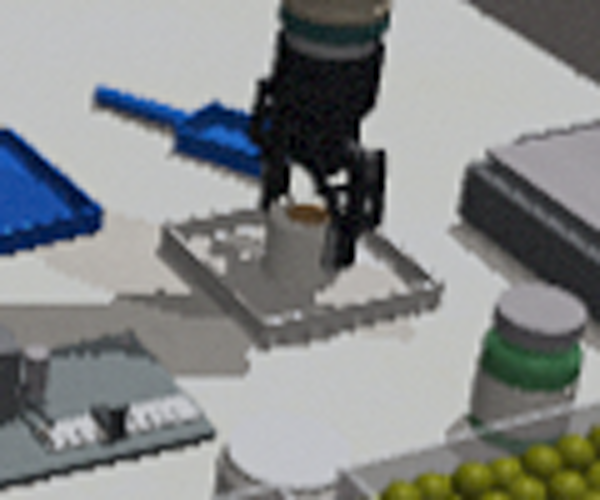

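The roll stands upright mid-tray and the fingers are open. I retreat straight up.

Emit:
step_arm --moves "0 -0.15 0 0 0 0 1; 0 -0.4 0 0 0 0 1; 0 -0.5 0 0 0 0 1; 0 -0.5 0 0 0 0 1; 0 -0.5 0 0 0 0 1; 0 -0.4 0 0 0 0 1; 0 -0.2 0 0 0 0 1; 0 0 0 0 0 0 1; 0 0 0 0 0 0 1"

```text
clock: 14.7
eef_pos: [495.3, 324.3, 150.8]
tool_rot: [-1.571, 0.001, -0.03]
force: [-0.3, 0.1, -0.1]
width: 85.5
```

Run:
```python
from fit import *
for n in("top","scene"):
    q,p=stack(n,3);cv2.imwrite(f"pics/g_{n}.png",q["color"])
    np.save(f"g_{n}.npy",p["color"])
    x0,y0,x1,y1=(268,140,348,200) if n=="top" else (322,190,402,250)
    cv2.imwrite(f"pics/g_{n}c.png",cv2.resize(p["color"][y0:y1,x0:x1],None,fx=10,fy=10,interpolation=cv2.INTER_CUBIC))
    for k in["boom_grip","lock_face","boom_pointer","rider_mark","roll","tray"]:
        print(n,k,[(np.round(a["position"],1).tolist(),round(a["conf"],2),np.round(proj(q,a["position"]),1).tolist()) for a in nets.place_of(q,k)[:2]])
```

```text
top boom_grip [([579.3, 30.9, 52.1], 0.85, [316.8, 165.1])]
top lock_face [([760.3, -113.7, -4.9], 0.41, [366.1, 112.9]), ([711.0, 357.9, -2.5], 0.4, [210.4, 124.2])]
top boom_pointer [([627.0, 57.6, 24.2], 0.78, [308.3, 151.3]), ([489.0, -355.4, 2.0], 0.61, [447.4, 202.3])]
top rider_mark [([625.9, 97.3, 21.3], 0.38, [294.9, 151.6])]
top roll [([630.8, 58.0, 24.0], 0.58, [308.2, 150.1])]
top tray [([496.2, 322.8, -4.1], 0.68, [217.6, 194.3]), ([314.5, 137.7, 2.3], 0.64, [277.3, 257.6])]
scene boom_grip [([573.9, 30.2, 51.9], 0.78, [329.5, 218.7])]
scene lock_face [([628.1, 58.1, 28.0], 0.49, [344.3, 232.1])]
scene boom_pointer [([625.6, 58.9, 27.9], 0.58, [344.2, 231.6])]
scene rider_mark [([622.9, 99.4, 20.3], 0.54, [354.9, 230.3])]
scene roll [([494.0, 326.8, 3.5], 0.54, [392.8, 201.9])]
scene tray [([315.0, 135.1, 6.3], 0.93, [326.0, 188.3]), ([494.1, 318.4, 0.6], 0.56, [390.8, 203.0])]
```

View pics/g_topc.png

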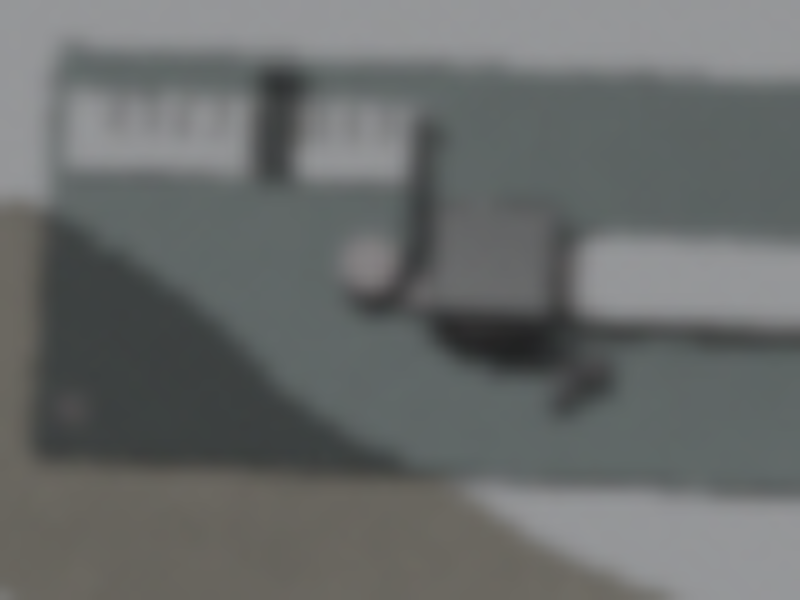

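View pics/g_scenec.png

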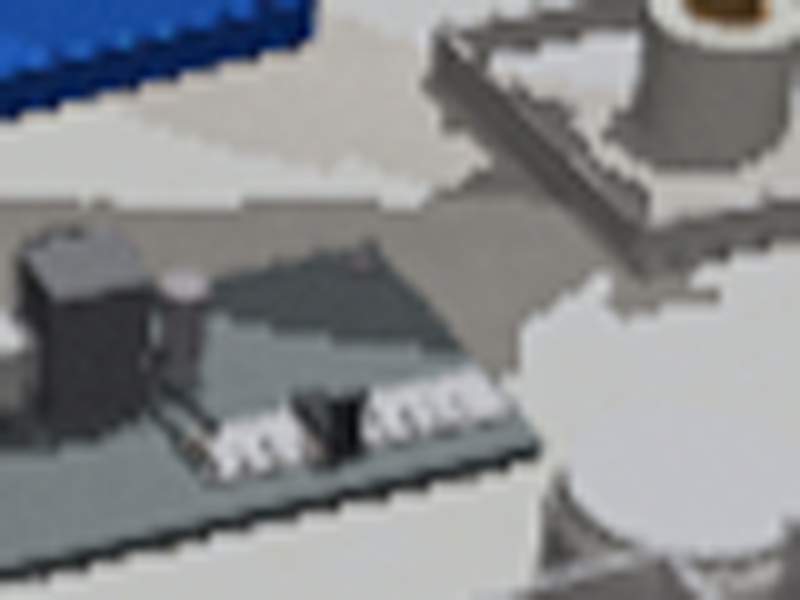

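View pics/g_scene.png

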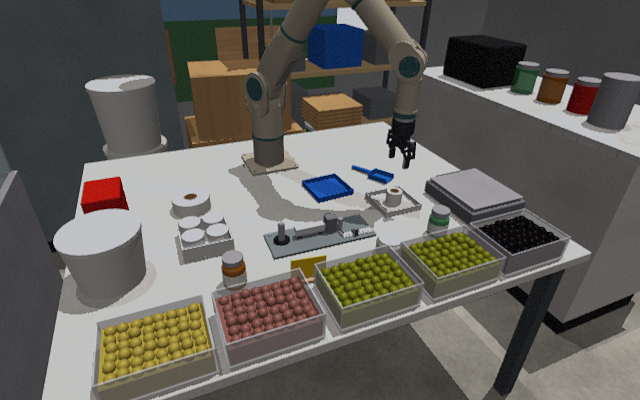

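Run:
```python
from fit import *
q=get_image("top");s=get_image("scene")
o=(576.3,-8);yaw=np.radians(88.4)
def loc(p,n,c,r,z):
    x0,y0=(268,140) if n=="top" else(322,190)
    W=unproj(p,x0+(c+.5)/10-.5,y0+(r+.5)/10-.5,z);d=W[:2]-o;return np.round([W[0],W[1],np.cos(yaw)*d[0]+np.sin(yaw)*d[1],-np.sin(yaw)*d[0]+np.cos(yaw)*d[1]],1)
t=lambda *a:loc(q,"top",*a)
print("rider saddle",t(275,130,19.5),"rider bottom/left edge",t(252,140,19.5),t(297,140,19.5))
print("pointer",t(426,140,24),t(422,200,24))
for nm,c,r in(("head rt",562,260),("head lf",438,260),("head top",505,208),("head bot",505,315)): print(nm,t(c,r,66))
print("sleeve end",t(578,285,46),"plate left",t(58,150,10))
u=lambda *a:loc(s,"scene",*a)
print("sc pointer tip",u(205,460,24),"rider top tab L/R",u(298,395,36),u(368,395,36))
print("saddle",u(330,420,19.5))
# dark profile of the rider on the strip
c=np.load("g_top.npy").mean(2)
for r in(150,152,154,156): print(r,np.round(c[r,288:314]).astype(int))
```

```text
rider saddle [623.4  96.9 106.2 -44.2] rider bottom/left edge [620.2 103.6 112.7 -40.8] [620.5  90.3  99.5 -41.5]
pointer [620.4  52.   61.2 -42.4] [602.2  52.6  61.3 -24.2]
head rt [575.2  10.7  18.6   1.6]
head lf [574.3  46.   54.    3.5]
head top [590.   27.4  35.7 -12.7]
head bot [558.7  26.5  34.   18.5]
sleeve end [572.7   6.   13.9   4. ] plate left [618.1 161.8 170.9 -37. ]
sc pointer tip [637.4  45.8  55.5 -59.6] rider top tab L/R [631.5  81.   90.5 -52.7] [639.7 101.8 111.5 -60.3]
saddle [627.4  95.8 105.2 -48.2]
150 [135 131 127 132 124 102  78  65  65  78  98 113 120 126 126 123 125 124
 119 118 116 110 104 101 101  99]
152 [144 139 137 140 127  99  74  66  69  86 111 125 131 138 135 132 139 138
 131 129 123 102  86  86  92  97]
154 [148 147 146 144 127  96  72  66  74  98 125 138 141 145 143 142 145 144
 141 139 124  96  76  78  87  96]
156 [137 139 140 137 121  95  72  66  78 108 135 146 147 147 148 147 147 147
 146 141 122  91  76  83  93  98]
```

Pointer at x≈61, rider at x≈106 in dispenser axes, so the setting is about 45 mm. Head middle is at x≈36.3, which agrees with pointer − 25. I move over the head, at about (576, 29).

```bash
python3 plan.py 576 28.8 125 -1.6 10 1|tail -1|cut -c1-100
```

```text
0.178 0.053 -0.587 -0.000 -0.002 0.000 1.0; 0.178 0.053 -0.587 -0.000 -0.002 0.000 1.0; 0.178 0.053
```

Emit:
step_arm --moves "0.09 0 -0.3 0 0 0 1; 0.18 0 -0.6 0 0 0 1; 0.18 0 -0.6 0 0 0 1; 0.18 0 -0.6 0 0 0 1; 0.18 0 -0.6 0 0 0 1; 0.18 0.05 -0.6 0 0 0 1; 0.18 0.1 -0.6 0 0 0 1; 0.18 0.1 -0.6 0 0 0 1; 0.18 0.1 -0.6 0 0 0 1; 0.18 0.1 -0.57 0 0 0 1; 0.15 0.08 -0.2 0 0 0 1; 0 0 0 0 0 0 1; 0 0 0 0 0 0 1; 0 0 0 0 0 0 1"

```text
clock: 17.1
eef_pos: [579.4, 30.9, 125.1]
tool_rot: [-1.569, 0.0, -0.027]
force: [0.6, -0.1, -0.5]
width: 85.7
```

```bash
python3 plan.py 576 28.8 72 -1.6 2 1
python3 - <<'E'
from fit import *
s=ctrl.read_state();print(np.round(s["qpos"],2),np.round(s["force"],1))
ims=[]
for n in("top","scene"):
    q=get_image(n);u,v=proj(q,s["eef_pos"]).astype(int);print(u,v)
    ims.append(cv2.resize(q["color"][v-50:v+50,u-50:u+50],None,fx=4,fy=4,interpolation=2))
cv2.imwrite("pics/i.png",np.hstack(ims))
E
```

```text
from [579.4  30.9 125.1] rot [-1.569  0.    -0.027] clock 17.1
-0.033 0.531 -0.023 -0.006 0.003 -0.000 1.0; -0.033 0.531 -0.022 -0.006 0.003 -0.000 1.0; 
[ 0.06  0.67 -0.26  1.81  0.25  0.69 -0.36] [ 0.6 -0.1 -0.5]
316 158
331 200
```

View pics/i.png

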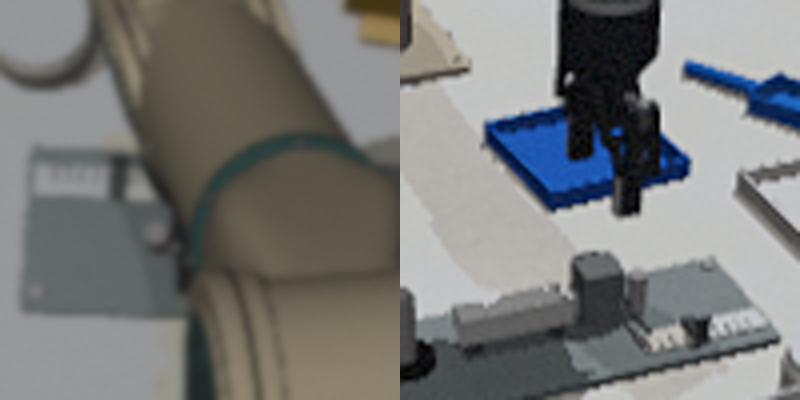

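Emit:
step_arm --moves "-0.04 0.3 -0.02 0 0 0 1; -0.03 0.3 -0.02 0 0 0 1; 0 0.25 0 0 0 0 1; 0 0.2 0 0 0 0 1; 0 0 0 0 0 0 1; 0 0 0 0 0 0 1"

```text
clock: 17.8
eef_pos: [576.3, 27.0, 72.4]
tool_rot: [-1.571, -0.0, -0.03]
force: [-0.3, 0.1, -0.3]
width: 85.8
```

```bash
python3 plan.py 576 28.8 31 -1.6 2 1
python3 - <<'E'
from fit import *
s=ctrl.read_state();print(np.round(s["force"],1))
q=get_image("scene");u,v=proj(q,s["eef_pos"]).astype(int);print(u,v)
cv2.imwrite("pics/j.png",cv2.resize(q["color"][v-50:v+50,u-50:u+50],None,fx=6,fy=6,interpolation=2))
E
```

```text
from [576.3  27.   72.4] rot [-1.571 -0.    -0.03 ] clock 17.8
-0.004 0.414 0.018 -0.001 -0.008 0.000 1.0; -0.004 0.414 0.018 -0.001 -0.008 0.000 1.0; 
[-0.3  0.1 -0.3]
329 214
```

View pics/j.png

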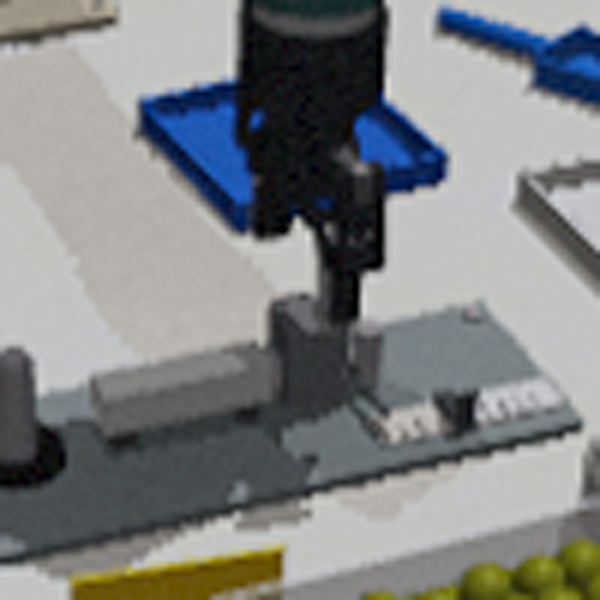

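The front finger is aligned with the head and clear of the pointer. I descend and close.

Emit:
step_arm --moves "0 0.25 0.02 0 0 0 1; 0 0.25 0.01 0 0 0 1; 0 0.2 0 0 0 0 1; 0 0.12 0 0 0 0 1; 0 0 0 0 0 0 1; 0 0 0 0 0 0 1"

```text
clock: 18.45
eef_pos: [576.2, 28.1, 31.1]
tool_rot: [-1.571, 0.0, -0.03]
force: [0.2, -0.1, 1.5]
width: 85.3
```

Emit:
step_arm --moves "0 0 0 0 0 0 0; 0 0 0 0 0 0 0; 0 0 0 0 0 0 0; 0 0 0 0 0 0 0; 0 0 0 0 0 0 0; 0 0 0 0 0 0 0; 0 0 0 0 0 0 0; 0 0 0 0 0 0 0"

```text
clock: 19.25
eef_pos: [577.8, 27.9, 32.5]
tool_rot: [-1.571, -0.003, -0.03]
force: [5.1, -1.2, 5.5]
width: 33.7
```

Width 33.7 reads about 2 mm low, as it did on the roll, so the button is in (36 mm). Now I draw the boom.

Emit:
step_arm --moves "0 0 0.05 0 0 0 0; 0 0 0.1 0 0 0 0; 0 0 0.1 0 0 0 0; 0 0 0.1 0 0 0 0; 0 0 0.1 0 0 0 0; 0 0 0.1 0 0 0 0; 0 0 0.1 0 0 0 0; 0 0 0.1 0 0 0 0; 0 0 0.05 0 0 0 0; 0 0 0 0 0 0 0; 0 0 0 0 0 0 0; 0 0 0 0 0 0 0"

```text
clock: 20.45
eef_pos: [578.7, 65.6, 32.5]
tool_rot: [-1.574, -0.002, -0.031]
force: [5.0, -4.7, 8.0]
width: 33.5
```

Run:
```python
from fit import *
s=ctrl.read_state();print(np.round(s["force"],1),s["eef_pos"])
for n in("top","scene"):
    q,p=stack(n,3);np.save(f"k_{n}.npy",p["color"])
    x0,y0,x1,y1=(268,140,348,200) if n=="top" else (322,190,402,250)
    cv2.imwrite(f"pics/k_{n}c.png",cv2.resize(p["color"][y0:y1,x0:x1],None,fx=10,fy=10,interpolation=cv2.INTER_CUBIC))
    for k in["boom_pointer","rider_mark"]:
        print(n,k,[(np.round(a["position"],1).tolist(),round(a["conf"],2),np.round(proj(q,a["position"]),1).tolist()) for a in nets.place_of(q,k)[:2]])
```

```text
[ 5.  -4.7  8. ] [578.69993526  65.56010403  32.4781205 ]
top boom_pointer [([698.5, -305.3, 2.6], 0.69, [429.6, 133.3])]
top rider_mark [([494.3, 326.3, -3.1], 0.54, [216.3, 194.8])]
scene boom_pointer [([629.9, 93.6, 26.7], 0.63, [354.4, 230.3]), ([698.9, -309.6, 1.1], 0.43, [235.7, 282.9])]
scene rider_mark [([623.9, 96.5, 21.0], 0.49, [354.3, 230.5]), ([494.8, 321.3, 2.4], 0.16, [391.7, 202.6])]
```

View pics/k_topc.png

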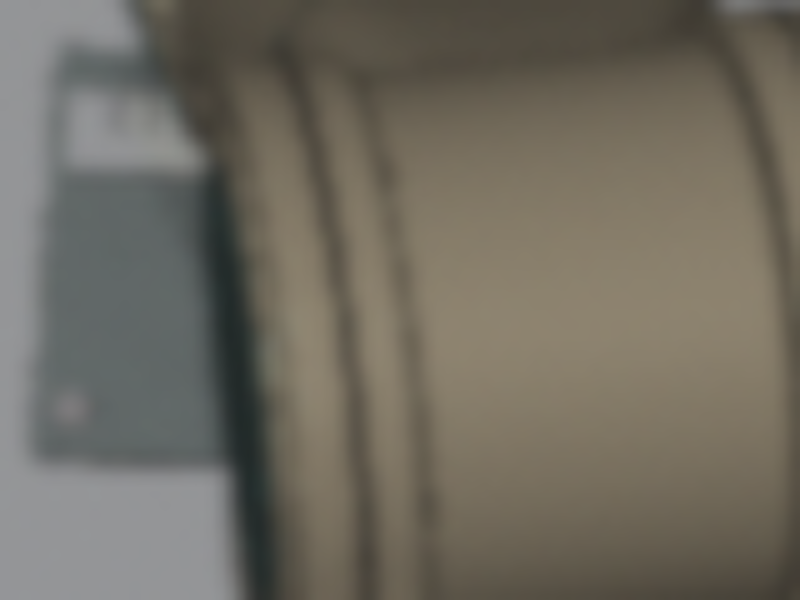

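View pics/k_scenec.png

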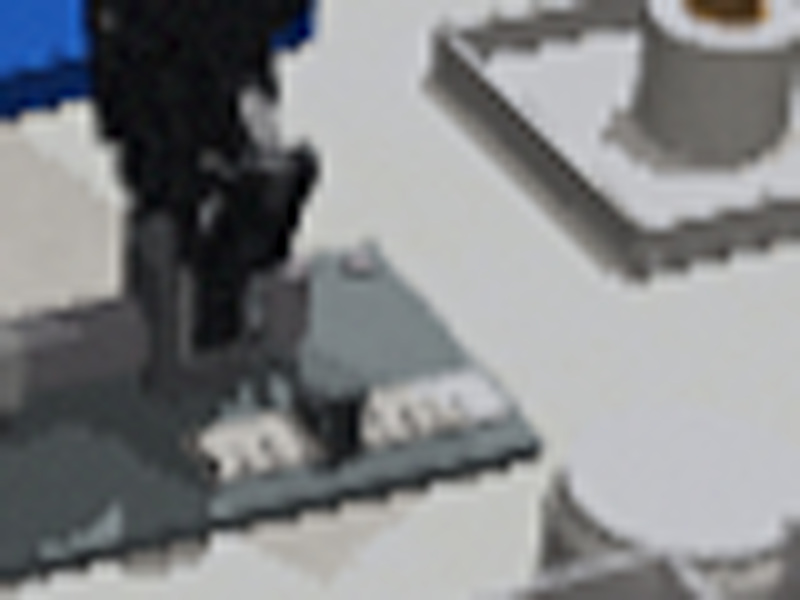

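Run:
```python
from fit import *
q=get_image("scene")
yaw=np.radians(88.4)
ims=[]
for nm,xp,o in(("g",61.3,(577,-8)),("k",99.0,(577,-8))):
    im=np.load(f"{nm}_scene.npy")[190:250,322:402]
    im=cv2.resize(im,None,fx=10,fy=10,interpolation=cv2.INTER_CUBIC)
    def L(a,b,col):
        A,B=[tuple(((proj(q,D(o,yaw,x))-[322,190]+.5)*10).astype(int).tolist()) for x in(a,b)];cv2.line(im,A,B,col,1,16)
    L((xp,-17,24),(xp,-50,24),(0,0,255))
    h=xp-25
    for y in(-17,17):
        for a,b in(((h-18,y,66),(h+18,y,66)),((h-18,y,14),(h+18,y,14)),((h+18,y,14),(h+18,y,66)),((h-18,y,14),(h-18,y,66))): L(a,b,(0,255,0))
    r=106.2
    for a,b in(((r-6,-45,19.5),(r+6,-45,19.5)),((r,-38,19.5),(r,-52,19.5)),((r-6,-53,36),(r+6,-53,36))): L(a,b,(255,0,255))
    L((77.5+0,-45,11),(170,-45,11),(255,255,0))
    ims.append(im[150:,:500])
cv2.imwrite("pics/l.png",cv2.resize(np.hstack(ims),(800,360)))
```

```text
(no output)
```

View pics/l.png

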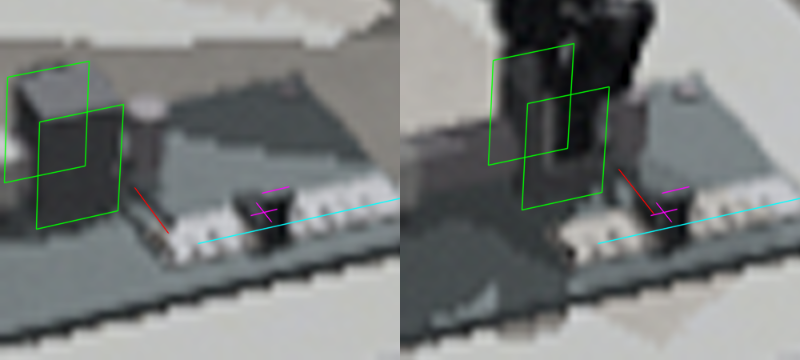

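Only the scene view is usable now, because the arm hides the top view. The pointer is about 7 mm short of the rider: drawn 37.7 mm against 45 mm from the earlier top-view difference. I draw the rest.

Emit:
step_arm --moves "0 0 0.05 0 0 0 0; 0 0 0.05 0 0 0 0; 0 0 0.04 0 0 0 0; 0 0 0 0 0 0 0; 0 0 0 0 0 0 0; 0 0 0 0 0 0 0"

```text
clock: 21.6
eef_pos: [578.9, 72.4, 32.5]
tool_rot: [-1.574, -0.002, -0.032]
force: [3.9, -5.6, 7.6]
width: 33.3
```

Run:
```python
from fit import *
s=ctrl.read_state();print(np.round(s["force"],1),np.round(s["eef_pos"],1),s["width"],s["clock"])
q,p=stack("scene",4);np.save("m_scene.npy",p["color"])
for k in["boom_pointer","rider_mark","roll","boom_grip"]:
    print(k,[(np.round(a["position"],1).tolist(),round(a["conf"],2)) for a in nets.place_of(q,k)[:2]])
ims=[cv2.resize(np.load(f"{n}_scene.npy")[210:242,337:372],None,fx=11.4,fy=11.4,interpolation=cv2.INTER_CUBIC) for n in("g","m")]
cv2.imwrite("pics/m.png",np.hstack(ims))
g=np.load("g_scene.npy")
t=cv2.cvtColor(g,6)[216:232,337:344]  # knob in start picture
r=cv2.matchTemplate(cv2.cvtColor(p["color"],6)[205:240,335:375],t,cv2.TM_CCOEFF_NORMED);print(cv2.minMaxLoc(r))
yaw=np.radians(88.4)
a=proj(q,D((577,-8),yaw,(65,0,45)))
for d in(40,45,50):print(d,proj(q,D((577,-8),yaw,(65+d,0,45)))-a)
```

```text
[ 3.9 -5.6  7.6] [578.9  72.4  32.5] 33.25967984692194 21.6
boom_pointer [([625.8, 102.0, 26.7], 0.74), ([259.9, -364.1, 1.7], 0.71)]
rider_mark [([623.5, 93.6, 19.3], 0.43)]
roll [([497.1, 325.0, 1.8], 0.83), ([624.8, 95.9, 18.1], 0.69)]
boom_grip [([578.3, 72.8, 49.4], 0.51)]
(-0.6052016019821167, 0.6296594142913818, (3, 3), (25, 9))
40 [11.12295655 -2.32552155]
45 [12.49815878 -2.61304064]
50 [13.8700313  -2.89986358]
```

View pics/m.png

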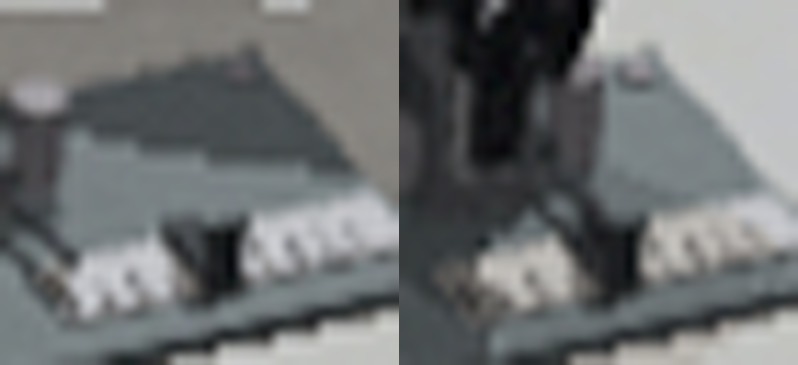

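Run:
```python
from fit import *
q=get_image("scene")
yaw=np.radians(88.4);o=(577,-8);S=12.5
# shift calib from head outer vertical edge (h+18,-17) and plate corner
print("corner px",proj(q,D(o,yaw,(172.5,-71.5,10))),proj(q,D(o,yaw,(172.5,53.5,10))))
ims=[]
for nm,xp in(("g",61.3),("m",105.8)):
    im=cv2.resize(np.load(f"{nm}_scene.npy")[208:246,325:380],None,fx=S,fy=S,interpolation=cv2.INTER_CUBIC)
    def L(a,b,col):
        A,B=[tuple(((proj(q,D(o,yaw,x))+[-.6,.6]-[325,208]+.5)*S).astype(int).tolist()) for x in(a,b)];cv2.line(im,A,B,col,1,16)
    L((xp,-17,24),(xp,-50,24),(0,0,255))
    h=xp-25
    for a,b in(((h-18,-17,14),(h+18,-17,14)),((h+18,-17,14),(h+18,-17,66)),((h+18,17,66),(h+18,-17,66)),((h-18,-17,66),(h+18,-17,66))): L(a,b,(0,255,0))
    r=106.2;P=[(r-6,-54,10),(r+6,-54,10),(r+6,-54,36),(r-6,-54,36)]
    for i in range(4):L(P[i],P[(i+1)%4],(255,0,255))
    L((r-6,-36,19.5),(r-6,-54,19.5),(255,0,255));L((r,-36,19.5),(r,-54,19.5),(255,0,255))
    P=[(-172.5,-71.5,10),(172.5,-71.5,10),(172.5,53.5,10)]
    L(P[0],P[1],(255,255,0));L(P[1],P[2],(255,255,0))
    cv2.imwrite(f"pics/n_{nm}.png",im)
```

```text
corner px [376.31287899 233.85843495] [359.00852295 213.90784502]
```

View pics/n_g.png

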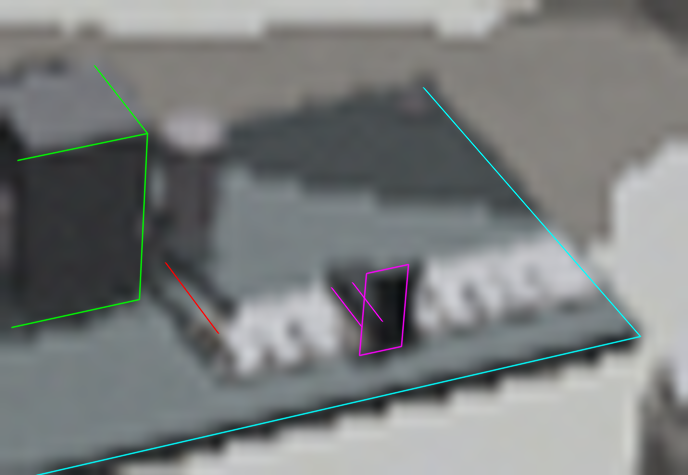

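View pics/n_m.png

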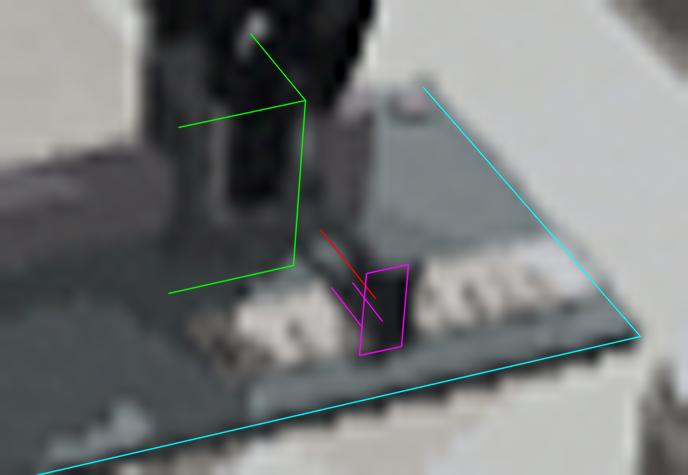

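Run:
```python
from fit import *
ims=[]
for nm in "gm":
    c=np.load(f"{nm}_scene.npy")[215:242,333:363]
    ims.append(cv2.resize(np.clip(c.astype(float)*1.3,0,255).astype(np.uint8),(390,351),interpolation=cv2.INTER_NEAREST))
cv2.imwrite("pics/o.png",np.hstack(ims))
```

```text
(no output)
```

View pics/o.png

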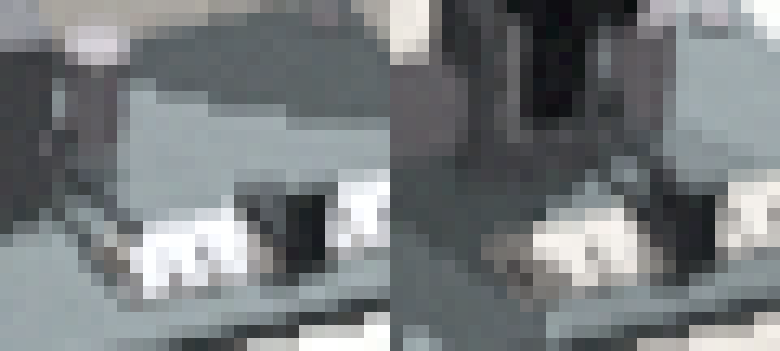

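Run:
```python
from fit import *
q=get_image("scene");yaw=np.radians(88.4);o=np.array((577,-8.))
def l(u,v,z):
    d=unproj(q,u,v,z)[:2]-o;return np.round([np.cos(yaw)*d[0]+np.sin(yaw)*d[1],-np.sin(yaw)*d[0]+np.cos(yaw)*d[1]],1)
# nearest-resize: src pixel centre coordinate = x/13-.5
f=lambda x,y:(333+x/13-.5,215+y/13-.5)
for nm,pt,z in(("ptr a",(65,165),24),("ptr b",(100,200),24),("ptr tip",(128,228),24),("saddle L top inner",(240,188),19.5),("tab L top",(286,195),36),("tab R top",(326,195),36),("tab L bot",(288,272),10),("tab R bot",(326,270),10),("head bot R",(52,205),14),("head top R",(55,52),66),("strip end",(130,290),11),("strip out end",(0,0),11),("now ptr",(625-390,160),24),("now ptr2",(648-390,183),24)):
    print(nm,np.round(f(*pt),1),l(*f(*pt),z))
```

```text
ptr a [337.5 227.2] [ 60.5 -12.2]
ptr b [340.2 229.9] [ 62.5 -28.9]
ptr tip [342.3 232. ] [ 64.2 -42.1]
saddle L top inner [351. 229.] [100.5 -30.6]
tab L top [354.5 229.5] [ 98.8 -57.7]
tab R top [357.6 229.5] [108.1 -61. ]
tab L bot [354.7 235.4] [102.5 -55.1]
tab R bot [357.6 235.3] [111.8 -57.6]
head bot R [336.5 230.3] [ 56.5 -14.2]
head top R [336.7 218.5] [ 51.7 -21.5]
strip end [342.5 236.8] [ 61.9 -49.7]
strip out end [332.5 214.5] [83.  80.2]
now ptr [350.6 226.8] [101.5 -24.8]
now ptr2 [352.3 228.6] [102.6 -35.8]
```

Run:
```python
from fit import *
A={k:[] for k in("boom_pointer","rider_mark","boom_grip")}
for i in range(8):
    q=get_image("scene")
    for k in A:
        for a in nets.place_of(q,k)[:1]:
            x=a["position"]
            if abs(x[0]-600)<60 and 40<x[1]<130: A[k].append(np.round(x[1],1))
for k in A: print(k,A[k],np.mean(A[k]))
s=ctrl.read_state();print(s["clock"],np.round(s["eef_pos"],1),np.round(s["force"],1))
```

```text
boom_pointer [np.float64(99.6), np.float64(102.8), np.float64(100.9), np.float64(100.3), np.float64(99.9), np.float64(99.8), np.float64(102.0)] 100.75714285714285
rider_mark [np.float64(95.0), np.float64(93.8), np.float64(98.6), np.float64(98.0), np.float64(95.6), np.float64(98.4), np.float64(96.6), np.float64(96.8)] 96.6
boom_grip [np.float64(73.5), np.float64(73.7), np.float64(72.3), np.float64(74.3), np.float64(73.8), np.float64(70.6), np.float64(71.0)] 72.74285714285715
23.7 [578.8  72.4  32.4] [ 4.9 -4.9  7.5]
```

The estimates scatter from about −3 to +4 mm around the rider, with a mean of about 1 mm over. I ease back 1 mm and settle.

Emit:
step_arm --moves "0 0 -0.02 0 0 0 0; 0 0 0 0 0 0 0; 0 0 0 0 0 0 0; 0 0 0 0 0 0 0; 0 0 0 0 0 0 0"

```text
clock: 24.2
eef_pos: [578.8, 71.2, 32.5]
tool_rot: [-1.574, -0.002, -0.032]
force: [4.7, -5.1, 6.8]
width: 33.6
```

Run:
```python
from fit import *
A={k:[] for k in("boom_pointer","rider_mark","boom_grip","roll")}
for i in range(5):
    q=get_image("scene")
    for k in A:
        for a in nets.place_of(q,k)[:1]: A[k].append(a["position"])
for k in A: print(k,np.round(np.median(A[k],0),1))
cv2.imwrite("pics/p.png",q["color"])
s=ctrl.read_state();print(s["clock"],np.round(s["eef_pos"],1),np.round(s["force"],1),s["width"],np.abs(s["qd"]).max())
```

```text
boom_pointer [628.9 100.5  26.5]
rider_mark [624.3  97.5  16.8]
boom_grip [576.5  72.8  48.4]
roll [495.2 326.1   2.6]
25.45 [578.8  71.2  32.5] [ 4.7 -4.9  7.2] 33.296332301405855 0.001287700855562279
```

View pics/p.png

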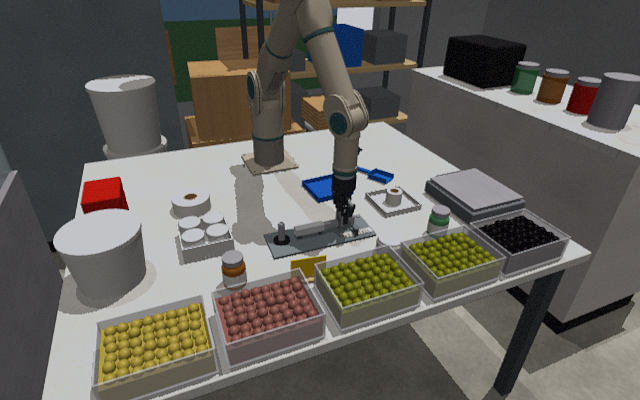

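The roll stands in the tray at (394,197), and the head is held with the pointer at the rider (354,230). Everything else looks undisturbed, so I hand in.

```bash
python3 -c "
from cell import ctrl
print(ctrl.finish_job())"
```

```text
the job is handed in; nothing more can be done
None
```

I lifted the small roll off the spindle and released it upright in the white tray. I then gripped the boom's head, drew the boom out about 43 mm, and handed the job in while still holding it. The hand-in gave no verdict.

**Roll:** The last check puts it at about (495, 326), within a few mm of the tray's middle. The final picture shows it standing upright, with the bystanders apparently undisturbed.

**Button and grip:** The gripper reads 33.3 mm wide. Allowing for the roughly 2 mm by which it under-read the roll, that matches the 36 mm head with the button squeezed in. The arm was still (below 0.002 rad/s), with the spring's pull of about 5 N showing on the wrist.

**Pointer over the rider:** This is the least certain part.
- The top view is hidden by the arm in this pose, so the final position could only be checked from the scene camera.
- Before the last 1 mm ease-back, my estimates ran from about 3 mm short to 4 mm past the rider.
- After it, the pointer network still reads 3 mm past, though it also read high at the start. The head-grip reading plus 25 mm puts it within about 0.5 mm.
- All of these are inside the 6 mm limit, but I could not pin it down more tightly.

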